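# Close the specimen pots, smallest first

### The arm

A 7-joint arm with a two-finger parallel gripper is mounted at the origin on a cart in front of the work surface, level with it; the furniture and walls round the work are solid. World frame = base frame: x ahead of the robot, y to its left, z up, the work surface at z = 0. Lengths are in m, angles in rad, forces in N, time in s.
With the tool pointing down it reaches from about 0.425 to 0.875 m from the base axis. Payload 4.7 kg.
Tool frame: the origin (TCP) lies midway between the tips of the shut fingers; the grasp point (between the pads) lies ctrl.grasp_offset behind it (ctrl.grasp_offset is the distance from the TCP to the grasp point, in m); z points along the fingers, y is the line along which they close (so a half turn about z gives the same grasp; the last joint's range is limited). The gripper opens to 87 mm and grips with 3 to 60 N. Pads are 19 mm wide; open, the fingers measure 117 mm over their backs; the gripper's body (75 mm by 190 mm) begins 51 mm behind the grasp point.
Start: joints at [1.254, 0.321, -0.07, 1.45, 0.023, 1.371, -0.057], TCP at [0.211, -0.615, 0.223] pointing down, gripper open.
Joint ranges: [-2.86, 2.86], [-0.3, 2.09], [-1.38, 1.24], [0.06, 2.45], [-1.56, 4.7], [0.09, 2.05], [-2.69, 2.69]. Speed limits (rad/s): [2.57, 2.57, 3.14, 3.14, 3.14, 3.14, 3.14].

### API

Orientations are given as a rotation vector (axis times angle).
In Python, from bench import ctrl gives the robot as it stands. The module is installed in compiled form; this text tells all that it offers.
- The arm moves only by the tool jog_arm, never from a script. Its argument "moves" is one flat list of numbers, 7 for each row, row after row: the shift along the tool's x, y, z in units of 30 cm (1.0 is 30 cm), then the turn, a rotation vector about the tool's x, y, z in units of 60 degrees (1.0 is 60 degrees), then the gripper's target within -1 to 1 (fully open at 1, half-way at 0, shut at -1). In form: [x, y, z, wx, wy, wz, fingers, x, y, z, wx, wy, wz, fingers, ...]. A call has exactly 8 rows; each row is the pose to reach, as a shift and turn from the pose commanded when the call began, along the tool's axes at that moment; what a row does not reach only later rows make up. A row lasts 1/8 s, in which the tool goes at most 62.5 mm and 10.7 degrees, less where a joint would pass 70% of its speed; a pose out of reach is approached as far as the arm can. A call with a number of a shift or a turn outside -1 to 1 is refused whole. A call with a gripper value outside its range is refused whole. The fingers move at their own pace and stop on an object; "newtons" is the grip in N (left out, the last holds). Time passes only in rows, so rows that repeat a pose let the fingers close, or fill a call up. It gives the time, the measured TCP pose, the force, the opening and the grip force at its end, in the units of the state.
- ctrl.get_state(): the state, without advancing time (a new reading comes with each control period).
- ctrl.get_image(name): name is "side" or "top" or "wrist"; returns a dict with "pixels" (384x512x3 uint8, red, green, blue), "fx", "fy", "cx", "cy" (pixels), "xyz" and "rotation" of the camera in the world; the wrist camera has in their place "tool_from_camera" (4x4, takes a point from camera to tool coordinates, whose origin is the TCP and whose axes are the flange's). Camera axes: x right, y up, looking along -z (the intrinsics and any distortion apply to the point x, -y, -z); pixel columns grow to the right and rows downward; lengths in m; the calibration is good to about 2 mm. A picture is of the moment at which its call begins: read the wrist's pose just before it. There is no depth.
- ctrl.close_job(): hands the job in; it is judged then, once.
The state is a dict: "time": time; "joint_positions": joint angles; "qd": joint speeds; "joint_torque": joint torques, N m; "position": TCP position; "tool_rot": TCP orientation; "ft_force": force on the tool from outside, world axes, zero at the start; "torque": the same for the moment, N m; "grip_width": opening from 0.0 (shut) to 1.0 (fully open); "grip_force": force on a finger pad.
Only numpy, scipy, OpenCV 4.12 (cv2) and the standard library are available. Lean on these libraries where they do the work, as an engineer would, in place of code of your own. Each camera call takes 0.05 s, during which the arm holds its last target. There are 200 camera calls.

### The job

Three clear specimen pots stand on the worktop with their white lids still raised, and the smallest dries out soonest. With the fingertips, press the lids fully home by the rubber dome in their middle, one after another, each gently: the small pot first, then the medium one, then the large one. Do not lift, shove or tip the pots, and leave everything else where it is.

Things in the scene. Friction and masses are not known exactly. Their poses are not given: they have to be found in the camera images.
- pot_small: the small specimen pot: a clear plastic round pot 36 mm in diameter with a wood core sample in it and a white lid of the same diameter, a dark rubber dome in its middle; loose, about 150 g with its lid (varies); its origin is the centre of its underside, z up along its axis
- lid_small_top (a point): centre of the top of the dark rubber press dome in the middle of the small pot's lid; the dome is 18 mm wide and stands 12 mm above the white lid; 58 mm above the table with the lid fully up, 50 mm with the lid fully home and the dome let go. The dome springs: it gives 1.5 N per mm, sinks at most 10 mm, and comes up again when let go. The point moves with the dome
- lid_small (a joint): how far the small pot's lid has been pressed down, in m: 0 fully up, 0.008 fully home against its hard stop; at the start it is between 0 and 0.0015. Pressed on its dome the lid slides straight down under about 2 N, does not spring back and stays where it is left; it cannot be pulled off. With the lid home a press of 4 to 6 N is plenty
- pot_medium: the medium specimen pot: a clear plastic round pot 50 mm in diameter with a wood core sample in it and a white lid of the same diameter, a dark rubber dome in its middle; loose, about 230 g with its lid (varies); its origin is the centre of its underside, z up along its axis
- lid_medium_top (a point): centre of the top of the dark rubber press dome in the middle of the medium pot's lid; the dome is 18 mm wide and stands 12 mm above the white lid; 66 mm above the table with the lid fully up, 58 mm with the lid fully home and the dome let go. The dome springs: it gives 1.5 N per mm, sinks at most 10 mm, and comes up again when let go. The point moves with the dome
- lid_medium (a joint): how far the medium pot's lid has been pressed down, in m: 0 fully up, 0.008 fully home against its hard stop; at the start it is between 0 and 0.0015. Pressed on its dome the lid slides straight down under about 2 N, does not spring back and stays where it is left; it cannot be pulled off. With the lid home a press of 4 to 6 N is plenty
- pot_large: the large specimen pot: a clear plastic round pot 66 mm in diameter with a wood core sample in it and a white lid of the same diameter, a dark rubber dome in its middle; loose, about 330 g with its lid (varies); its origin is the centre of its underside, z up along its axis
- lid_large_top (a point): centre of the top of the dark rubber press dome in the middle of the large pot's lid; the dome is 18 mm wide and stands 12 mm above the white lid; 74 mm above the table with the lid fully up, 66 mm with the lid fully home and the dome let go. The dome springs: it gives 1.5 N per mm, sinks at most 10 mm, and comes up again when let go. The point moves with the dome
- lid_large (a joint): how far the large pot's lid has been pressed down, in m: 0 fully up, 0.008 fully home against its hard stop; at the start it is between 0 and 0.0015. Pressed on its dome the lid slides straight down under about 2 N, does not spring back and stays where it is left; it cannot be pulled off. With the lid home a press of 4 to 6 N is plenty
- vial: a closed glass vial 17 mm in diameter, 47 mm high, standing upright between the pots; loose, a bystander; origin at the centre of its underside
- weight: a brass calibration weight with a knob, 23 mm in diameter, 41 mm high, standing between the pots; loose, a bystander; origin at the centre of its underside
- dish: a closed petri dish 65 mm in diameter, 16 mm high, lying behind the pots; loose, a bystander; origin at the centre of its underside
- timer: a white bench timer 60 x 62 x 20 mm lying behind the pots; loose, a bystander; origin at the centre of its underside
- dropper: a slim dropper bottle 33 mm in diameter, 102 mm high, standing behind the pots; loose, a bystander; origin at the centre of its underside

How it is judged:
On the way, in this order (a step that is already met when the one before it is completed fails the run):
1. the small pot's lid is home, the other two still up (value of joint lid_small above 0.0055 m and value of joint each of lid_medium, lid_large below 0.003 m), for 0.1 s.
2. then the medium pot's lid is home, the large one still up (value of joint lid_medium above 0.0055 m and value of joint lid_large below 0.003 m), for 0.1 s.
3. then the large pot's lid is home (value of joint lid_large above 0.0055 m), for 0.1 s.
At the end, for the whole second after the job is handed in: All three lids are pressed down by more than 5.5 of their 8 mm; the pots stand upright (within 0.1 rad) and at rest on the worktop, within 20 mm of where they were; each bystander is within 20 mm of where it was (value of joint each of lid_small, lid_medium, lid_large above 0.0055 m and angle between each of pot_small, pot_medium, pot_large's own z axis and vertical below 0.1 rad and height (world z) of each of pot_small, pot_medium, pot_large below 0.004 m and distance of each of pot_small, pot_medium, pot_large, vial, weight, dish, timer, dropper from where it was at the start of the episode below 0.02 m and linear speed of each of pot_small, pot_medium, pot_large below 0.02 m/s); the robot touches nothing.
It fails at once if the medium lid was pressed down by more than 3 mm before the small one was home (value of joint lid_medium above 0.003 m and not (value of joint lid_small above 0.0055 m)).
It fails at once if the large lid was pressed down by more than 3 mm before the small and the medium one were home (value of joint lid_large above 0.003 m and not (value of joint each of lid_small, lid_medium above 0.0055 m)).
It fails at once if a pot was pressed too hard (over 25 N) (contact force between any of the fingers, the arm and pot_small above 25 N or contact force between any of the fingers, the arm and pot_medium above 25 N or contact force between any of the fingers, the arm and pot_large above 25 N).
It fails at once if a pot was lifted, tipped or shoved (raised by more than 6 mm, tilted by more than 0.2 rad or moved by more than 20 mm) (height (world z) of any of pot_small, pot_medium, pot_large above 0.006 m or angle between any of pot_small, pot_medium, pot_large's own z axis and vertical above 0.2 rad or distance of any of pot_small, pot_medium, pot_large from where it was at the start of the episode above 0.02 m).
It fails at once if a bystander was disturbed (moved by more than 20 mm) (distance of any of vial, weight, dish, timer, dropper from where it was at the start of the episode above 0.02 m).
It also fails if it takes over 45 s, if anything falls off the work surface, if the arm or the gripper's body presses on something with over 40 N, if the wrist force passes 120 N, or if a joint passes its speed limit or range.

## Working session

There is one attempt and no reset: what is moved stays moved. The work goes in short steps, Python scripts to look and compute and a tool call to move; the robot and the scene stay as the last step left them, time stands still between calls to the robot, and variables do not carry over. Pictures are saved under pics/ and viewed, at most 10 in all, crops included, and the job is handed in when it is done.

Besides the shell and the picture viewer there is one more tool, called after "Call:" as name(argument=value, ...) on one line, values as JSON. jog_arm: Moves the arm, as the interface text tells. Its arguments: {"type":"object","properties":{"moves":{"type":"array"},"newtons":{"type":"number"}},"required":["moves"]}

```bash
mkdir -p pics; python3 - <<'E'
from bench import ctrl
import cv2,numpy as np
s=ctrl.get_state();print({k:np.round(v,3).tolist() for k,v in s.items()}, ctrl.grasp_offset)
for n in("top","side"):
    i=ctrl.get_image(n);cv2.imwrite(f"pics/{n}0.png",i["pixels"][:,:,::-1])
    print(n,i["fx"],i["fy"],i["cx"],i["cy"],np.round(i["xyz"],3),np.round(i["rotation"],3).tolist(),[k for k in i])
E
```

```text
{'time': 0.0, 'joint_positions': [1.254, 0.322, -0.07, 1.452, 0.023, 1.371, -0.057], 'qd': [-0.001, -0.001, -0.001, 0.0, 0.001, -0.001, -0.001], 'joint_torque': [-0.001, -49.128, -0.405, -31.253, -0.064, 0.044, 0.0], 'position': [0.211, -0.614, 0.221], 'tool_rot': [-3.097, -0.517, 0.001], 'ft_force': [-0.306, 0.469, 0.518], 'torque': [0.015, -0.049, 0.001], 'grip_force': 0.0, 'grip_width': 0.998} 0.0187
top 353.9035884319458 353.9035884319458 258.455270702378 193.3763260475602 [0.382 0.011 0.899] [0.156, -0.181, -1.65] ['pixels', 'fx', 'fy', 'cx', 'cy', 'xyz', 'rotation']
side 380.52135495137827 380.52135495137827 247.12296177782054 203.0980203354591 [ 0.497 -0.7    0.562] [0.961, -0.027, -0.077] ['pixels', 'fx', 'fy', 'cx', 'cy', 'xyz', 'rotation']
```

View pics/top0.png

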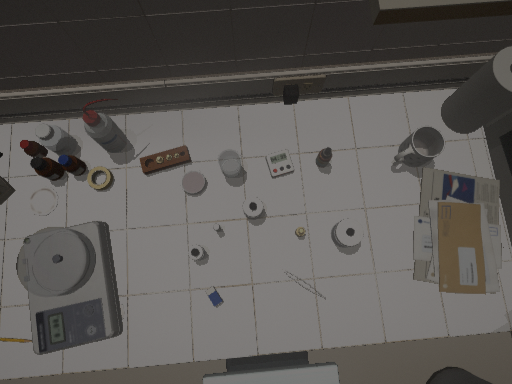

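View pics/side0.png

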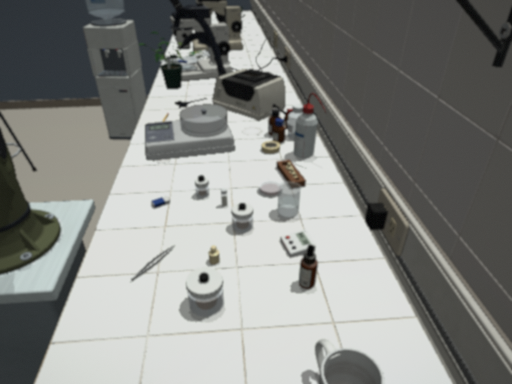

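The top view shows the domes at about (195,253) small, (252,207) medium and (350,233) large. In the side view they are at about (201,179), (241,207) and (204,277).

```bash
cat > h.py <<'E'
from bench import ctrl
import cv2,numpy as np
from scipy.spatial.transform import Rotation as R
def blob(p,uv,r=8,thr=90):
    g=cv2.cvtColor(p,cv2.COLOR_RGB2GRAY);u,v=uv
    w=g[v-r:v+r+1,u-r:u+r+1]; n,l,st,c=cv2.connectedComponentsWithStats((w<thr).astype(np.uint8))
    d=np.hypot(c[1:,0]-r,c[1:,1]-r)-0.05*st[1:,4]; k=1+d.argmin()
    return c[k]+[u-r,v-r],st[k]
def ray(i,uv,T=None):
    d=np.array([(uv[0]-i["cx"])/i["fx"],-(uv[1]-i["cy"])/i["fy"],-1])
    return np.array(i["xyz"]),R.from_rotvec(i["rotation"]).apply(d)
def onplane(i,uv,z):
    o,d=ray(i,uv);return o+d*(z-o[2])/d[2]
def to_tool(p,s=None):
    s=s or ctrl.get_state()
    return R.from_rotvec(s["tool_rot"]).inv().apply(np.array(p)-s["position"])/0.3
E
python3 - <<'E'
from h import *
pts={"top":[(195,253),(252,207),(350,233)],"side":[(201,179),(241,207),(204,277)]}
ims={n:ctrl.get_image(n) for n in pts}
for j,z in enumerate((.052,.060,.068)):
    r=[]
    for n in pts:
        b,st=blob(ims[n]["pixels"],pts[n][j]);print(n,np.round(b,1),st,np.round(onplane(ims[n],b,z),4))
        r.append(ray(ims[n],b))
    A=np.c_[r[0][1],-r[1][1]];t=np.linalg.lstsq(A,r[1][0]-r[0][0],rcond=None)[0]
    a=r[0][0]+t[0]*r[0][1];c=r[1][0]+t[1]*r[1][1];print("tri",(a+c)/2,np.linalg.norm(a-c))
for n,uvs,z in(("top",[(216,228),(300,232),(325,155),(232,163)],.045),):
    for u in uvs:print(u,np.round(onplane(ims[n],u,z),3))
E
```

```text
top [194.8 252.1] [ 4  3  9  9 56] [0.4351 0.1518 0.052 ]
side [200.9 178.1] [ 6  5  5  5 22] [0.4379 0.153  0.052 ]
tri [0.43653695 0.15188299 0.05245539] 0.002868344159710047
top [252.6 205.9] [ 5  3  8  9 54] [0.5324 0.0064 0.06  ]
side [241.6 206.5] [ 6  5  6  6 31] [0.5339 0.005  0.06  ]
tri [0.53332015 0.0064606  0.05878586] 0.0013978070025378582
top [350.  231.6] [ 4  3  9  8 57] [ 0.4502 -0.2163  0.068 ]
side [203.4 277.6] [ 4  4  8 10 66] [ 0.4516 -0.217   0.068 ]
tri [ 0.45090119 -0.21638668  0.06722599] 0.0012745187359501824
(216, 228) [0.489 0.099 0.045]
(300, 232) [ 0.461 -0.102  0.045]
(325, 155) [ 0.65  -0.187  0.045]
(232, 163) [0.649 0.049 0.045]
```

Call:
jog_arm(moves=[0.12,-0.08,0,0,0,0,-1,0.24,-0.17,0,0,0,0,-1,0.36,-0.25,0.02,0,0,0,-1,0.48,-0.33,0.05,0,0,0,-1,0.6,-0.42,0.08,0,0,0,-1,0.72,-0.5,0.11,0,0,0,-1,0.84,-0.58,0.14,0,0,0,-1,0.93,-0.66,0.17,0,0,0,-1])

```text
time: 1.2
position: [0.4118, -0.3351, 0.1712]
tool_rot: [-3.098, -0.519, -0.0]
ft_force: [-0.1, -0.5, 1.3]
grip_width: 0.174
grip_force: 0.0
```

```bash
python3 - <<'E'
from h import *
s=ctrl.get_state();print(s["position"],s["tool_rot"],s["joint_positions"],s["ft_force"])
for p in([.5,-.1,.13],[.437,.152,.1]):print(to_tool(p,s))
E
```

```text
[ 0.41179792 -0.33514195  0.17122518] [-3.09830315e+00 -5.19402289e-01 -4.69864429e-04] [ 0.91319091  0.11552332 -0.29913384  1.80635321  0.03585015  1.22483495
 -0.63482388] [-0.14636825 -0.5492319   1.26667729]
[ 0.53350406 -0.64507422  0.1375823 ]
[ 0.60889254 -1.50763508  0.23760901]
```

Call:
jog_arm(moves=[0.1,-0.11,0,0,0,0,-1,0.2,-0.23,0,0,0,0,-1,0.3,-0.35,0,0,0,0,-1,0.39,-0.47,0.02,0,0,0,-1,0.47,-0.59,0.05,0,0,0,-1,0.53,-0.72,0.07,0,0,0,-1,0.56,-0.85,0.09,0,0,0,-1,0.57,-0.98,0.1,0,0,0,-1])

```text
time: 2.2
position: [0.4766, -0.0017, 0.1411]
tool_rot: [-3.098, -0.518, 0.0]
ft_force: [0.2, 0.3, -0.9]
grip_width: 0.004
grip_force: 0.0
```

```bash
python3 - <<'E'
from h import *
s=ctrl.get_state();print(s["position"],s["tool_rot"],s["joint_positions"],s["ft_force"],s["grip_width"])
for p in([.437,.152,.1],):print(to_tool(p,s))
E
```

```text
[ 0.47655999 -0.00167219  0.1411315 ] [-3.09816257e+00 -5.18283633e-01  4.63524493e-04] [ 0.54682565  0.03933249 -0.60558337  1.95357073  0.02408306  1.15611949
 -1.3073987 ] [ 0.24574249  0.29982533 -0.89375348] 0.0042144761248065635
[ 0.04206165 -0.52721127  0.13731762]
```

Call:
jog_arm(moves=[0.01,-0.1,0,0,0,0,-1,0.02,-0.2,0.02,0,0,0,-1,0.03,-0.3,0.05,0,0,0,-1,0.035,-0.4,0.08,0,0,0,-1,0.04,-0.48,0.1,0,0,0,-1,0.042,-0.527,0.12,0,0,0,-1,0.042,-0.527,0.14,0,0,0,-1,0.042,-0.527,0.14,0,0,0,-1])

```text
time: 3.2
position: [0.4372, 0.1494, 0.099]
tool_rot: [3.098, 0.516, -0.002]
ft_force: [0.5, -0.2, 0.3]
grip_width: 0.005
grip_force: 0.0
```

```bash
python3 - <<'E'
from h import *
s=ctrl.get_state();print(s["position"],s["ft_force"],to_tool([.4365,.152,.06],s))
i=ctrl.get_image("wrist");print(i["fx"],i["cx"],i["cy"],np.round(i["tool_from_camera"],3))
a=ctrl.get_image("side")["pixels"][120:240,140:300]
a=cv2.resize(a,(512,384),interpolation=cv2.INTER_CUBIC)
w=cv2.resize(i["pixels"],(512,384))
cv2.imwrite("pics/w1.png",w[:,:,::-1]);cv2.imwrite("pics/s1.png",a[:,:,::-1])
E
```

```text
[0.43723692 0.14940817 0.09899689] [ 0.48559147 -0.21479401  0.2810066 ] [ 0.00063374 -0.00900104  0.12998675]
334.08412002719905 256.85003856908804 190.04092159263917 [[-0.     0.964  0.266  0.073]
 [ 1.    -0.     0.001 -0.001]
 [ 0.001  0.266 -0.964 -0.162]
 [ 0.     0.     0.     1.   ]]
```

View pics/w1.png

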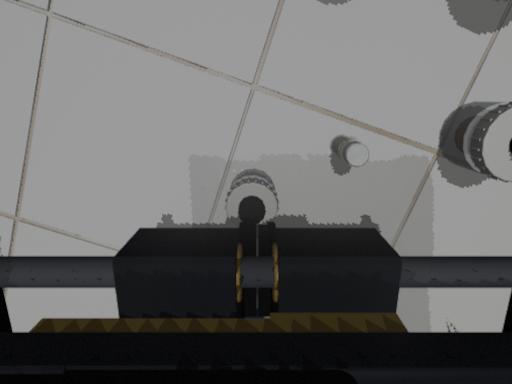

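View pics/s1.png

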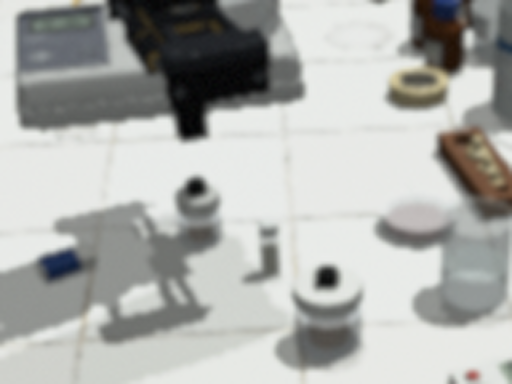

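The wrist view shows the small dome at about (252,210), just ahead of the shut fingertips at x≈257. In the side view the fingers hang right above it, with nothing in the way.

```bash
python3 - <<'E'
from h import *
i=ctrl.get_image("wrist");s=ctrl.get_state()
T=np.array(i["tool_from_camera"])
p=lambda t:(lambda c:(i["cx"]+i["fx"]*c[0]/-c[2], i["cy"]-i["fy"]*c[1]/-c[2]))((np.linalg.inv(T)@[*t,1])[:3])
print("tcp px",p([0,0,0]))
for z in(.05,.055,.058):
  d=T[:3,:3]@[(252-i["cx"])/i["fx"],-(208-i["cy"])/i["fy"],-1];o=T[:3,3]
  k=(s["position"][2]-z-o[2])/d[2];print(z,o+k*d)
E
```

```text
tcp px (np.float64(258.31330687918603), np.float64(242.71792763210772))
0.05 [ 0.00256559 -0.00405502  0.04965116]
0.055 [ 0.00423832 -0.0039726   0.04465116]
0.058 [ 0.00524195 -0.00392315  0.04165116]
```

Call:
jog_arm(moves=[0.003,-0.01,0.03,0,0,0,-1,0.003,-0.01,0.07,0,0,0,-1,0.003,-0.01,0.105,0,0,0,-1,0.003,-0.01,0.125,0,0,0,-1,0.003,-0.01,0.135,0,0,0,-1,0.003,-0.01,0.145,0,0,0,-1,0.003,-0.01,0.155,0,0,0,-1,0.003,-0.01,0.165,0,0,0,-1])

```text
time: 4.35
position: [0.4375, 0.1535, 0.0501]
tool_rot: [3.099, 0.517, 0.0]
ft_force: [-0.8, -0.1, 1.7]
grip_width: 0.006
grip_force: 1.0
```

Call:
jog_arm(moves=[0,0,0.003,0,0,0,-1,0,0,0.006,0,0,0,-1,0,0,0.009,0,0,0,-1,0,0,0.012,0,0,0,-1,0,0,0.012,0,0,0,-1,0,0,0.012,0,0,0,-1,0,0,0.012,0,0,0,-1,0,0,0.012,0,0,0,-1])

```text
time: 5.35
position: [0.4375, 0.1535, 0.0467]
tool_rot: [3.099, 0.517, 0.0]
ft_force: [-1.8, -0.2, 5.7]
grip_width: 0.005
grip_force: 2.7
```

Force 5.7 N at z = 46.7 mm, so the lid is against its stop. I'll lift straight up and go on to the medium pot.

Call:
jog_arm(moves=[0,0,-0.02,0,0,0,-1,0,0,-0.06,0,0,0,-1,0,0,-0.12,0,0,0,-1,0,0,-0.18,0,0,0,-1,0,0,-0.22,0,0,0,-1,0,0,-0.22,0,0,0,-1,0,0,-0.22,0,0,0,-1,0,0,-0.22,0,0,0,-1])

```text
time: 6.35
position: [0.4368, 0.1533, 0.1118]
tool_rot: [-3.099, -0.517, 0.002]
ft_force: [-0.2, -0.3, -0.1]
grip_width: 0.005
grip_force: 0.0
```

```bash
python3 - <<'E'
from h import *
s=ctrl.get_state();print(s["position"],s["ft_force"],to_tool([.533,.0065,.1],s))
i=ctrl.get_image("side")
b,st=blob(i["pixels"],(201,181));print(b,st,onplane(i,b,.044))
E
```

```text
[0.43679801 0.15329234 0.11176361] [-0.2179573  -0.3410426  -0.06745737] [0.14439913 0.56694888 0.03884491]
[200.95 180.9 ] [ 6  6  5  5 20] [0.43737169 0.15219185 0.044     ]
```

Call:
jog_arm(moves=[0.025,0.1,0,0,0,0,-1,0.05,0.2,0,0,0,0,-1,0.075,0.3,0,0,0,0,-1,0.1,0.4,0,0,0,0,-1,0.125,0.5,0,0,0,0,-1,0.144,0.567,0.01,0,0,0,-1,0.144,0.567,0.03,0,0,0,-1,0.144,0.567,0.04,0,0,0,-1])

```text
time: 7.4
position: [0.5324, 0.0081, 0.0995]
tool_rot: [-3.097, -0.52, 0.003]
ft_force: [-0.9, -0.3, -0.1]
grip_width: 0.002
grip_force: 0.0
```

```bash
python3 - <<'E'
from h import *
s=ctrl.get_state();i=ctrl.get_image("wrist");print(s["position"],s["ft_force"],to_tool([.533,.0065,.0585],s))
T=np.array(i["tool_from_camera"])
cv2.imwrite("pics/w2.png",i["pixels"][:,:,::-1])
E
```

```text
[0.53238953 0.00806781 0.09951898] [-0.86339857 -0.30721843 -0.09749178] [0.00041298 0.00579601 0.13672147]
```

View pics/w2.png

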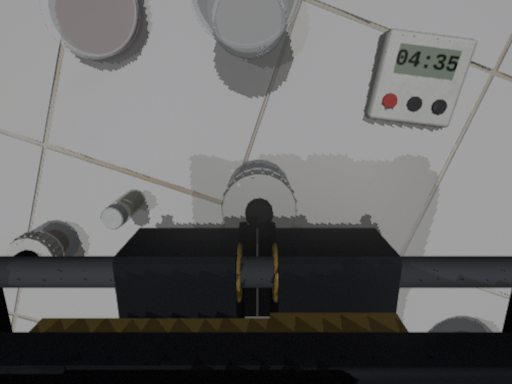

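The medium dome is at about (259,212), in line with the fingertips.

Call:
jog_arm(moves=[0.001,0.003,0.03,0,0,0,-1,0.001,0.003,0.07,0,0,0,-1,0.001,0.003,0.095,0,0,0,-1,0.001,0.003,0.105,0,0,0,-1,0.001,0.003,0.115,0,0,0,-1,0.001,0.003,0.125,0,0,0,-1,0.001,0.003,0.132,0,0,0,-1,0.001,0.003,0.138,0,0,0,-1])

```text
time: 8.45
position: [0.5342, 0.0058, 0.0592]
tool_rot: [3.098, 0.517, 0.001]
ft_force: [-0.5, -0.5, 1.1]
grip_width: 0.005
grip_force: 0.9
```

Call:
jog_arm(moves=[0,0,0.003,0,0,0,-1,0,0,0.006,0,0,0,-1,0,0,0.009,0,0,0,-1,0,0,0.011,0,0,0,-1,0,0,0.011,0,0,0,-1,0,0,0.011,0,0,0,-1,0,0,0.011,0,0,0,-1,0,0,0.011,0,0,0,-1])

```text
time: 9.45
position: [0.5342, 0.0058, 0.0558]
tool_rot: [3.099, 0.517, 0.001]
ft_force: [0.2, 0.2, 3.4]
grip_width: 0.006
grip_force: 1.9
```

Force is 3.4 N. A little more makes sure the lid is home, then I'll lift.

Call:
jog_arm(moves=[0,0,0.003,0,0,0,-1,0,0,0.005,0,0,0,-1,0,0,0.005,0,0,0,-1,0,0,0.005,0,0,0,-1,0,0,0.005,0,0,0,-1,0,0,0.005,0,0,0,-1,0,0,0.005,0,0,0,-1,0,0,0.005,0,0,0,-1])

```text
time: 10.45
position: [0.5342, 0.0059, 0.0545]
tool_rot: [3.098, 0.517, 0.001]
ft_force: [-0.5, 1.3, 6.2]
grip_width: 0.008
grip_force: 2.8
```

Call:
jog_arm(moves=[0,0,-0.02,0,0,0,-1,0,0,-0.06,0,0,0,-1,0,0,-0.12,0,0,0,-1,0,0,-0.18,0,0,0,-1,0,0,-0.22,0,0,0,-1,0,0,-0.22,0,0,0,-1,0,0,-0.22,0,0,0,-1,0,0,-0.22,0,0,0,-1])

```text
time: 11.45
position: [0.5334, 0.0058, 0.1195]
tool_rot: [-3.098, -0.517, 0.002]
ft_force: [0.2, 0.3, -0.4]
grip_width: 0.005
grip_force: 0.0
```

```bash
python3 - <<'E'
from h import *
s=ctrl.get_state();print(s["position"],s["ft_force"],to_tool([.451,-.2164,.11],s))
i=ctrl.get_image("side")
b,st=blob(i["pixels"],(241,209));print(b,st,onplane(i,b,.052))
E
```

```text
[0.53344128 0.00579955 0.11949575] [ 0.22016107  0.26577351 -0.40093207] [-0.50043349  0.61126723  0.03198179]
[241.72413793 208.72413793] [ 6  5  6  6 29] [0.53427337 0.0075944  0.052     ]
```

Call:
jog_arm(moves=[-0.08,0.1,0,0,0,0,-1,-0.17,0.2,0,0,0,0,-1,-0.25,0.3,0,0,0,0,-1,-0.33,0.4,0,0,0,0,-1,-0.42,0.51,0,0,0,0,-1,-0.5,0.61,0,0,0,0,-1,-0.5,0.611,0.02,0,0,0,-1,-0.5,0.611,0.03,0,0,0,-1])

```text
time: 12.5
position: [0.4516, -0.2154, 0.1105]
tool_rot: [-3.097, -0.518, 0.001]
ft_force: [0.0, -0.9, -1.0]
grip_width: 0.003
grip_force: 0.0
```

```bash
python3 - <<'E'
from h import *
s=ctrl.get_state();i=ctrl.get_image("wrist");print(s["position"],s["ft_force"],to_tool([.451,-.2164,.0665],s))
cv2.imwrite("pics/w3.png",i["pixels"][:,:,::-1])
E
```

```text
[ 0.45155377 -0.21535909  0.11048543] [ 0.02756136 -0.90948166 -0.99218089] [-0.00281887  0.0028832   0.14661534]
```

View pics/w3.png

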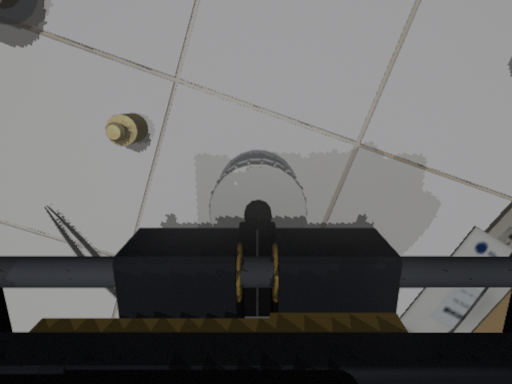

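The large dome is at about (258,213), in line with the fingertips, and its surroundings are clear.

Call:
jog_arm(moves=[-0.001,0.001,0.03,0,0,0,-1,-0.001,0.001,0.07,0,0,0,-1,-0.001,0.001,0.1,0,0,0,-1,-0.001,0.001,0.115,0,0,0,-1,-0.001,0.001,0.125,0,0,0,-1,-0.001,0.001,0.135,0,0,0,-1,-0.001,0.001,0.143,0,0,0,-1,-0.001,0.001,0.148,0,0,0,-1])

```text
time: 13.55
position: [0.4516, -0.2166, 0.0669]
tool_rot: [3.098, 0.517, 0.0]
ft_force: [-0.5, 0.3, 1.1]
grip_width: 0.007
grip_force: 0.9
```

Call:
jog_arm(moves=[0,0,0.003,0,0,0,-1,0,0,0.006,0,0,0,-1,0,0,0.009,0,0,0,-1,0,0,0.012,0,0,0,-1,0,0,0.014,0,0,0,-1,0,0,0.014,0,0,0,-1,0,0,0.014,0,0,0,-1,0,0,0.014,0,0,0,-1])

```text
time: 14.55
position: [0.4516, -0.2167, 0.0629]
tool_rot: [3.099, 0.517, 0.0]
ft_force: [-1.8, 0.7, 4.5]
grip_width: 0.011
grip_force: 2.5
```

Call:
jog_arm(moves=[0,0,0.002,0,0,0,-1,0,0,0.002,0,0,0,-1,0,0,0.002,0,0,0,-1,0,0,0.002,0,0,0,-1,0,0,-0.02,0,0,0,-1,0,0,-0.07,0,0,0,-1,0,0,-0.14,0,0,0,-1,0,0,-0.22,0,0,0,-1])

```text
time: 15.55
position: [0.4514, -0.2167, 0.1297]
tool_rot: [3.099, 0.517, 0.0]
ft_force: [0.8, -0.5, 0.5]
grip_width: 0.006
grip_force: 0.0
```

Call:
jog_arm(moves=[0,0,-0.1,0,0,0,-1,0,0,-0.2,0,0,0,-1,0,0,-0.2,0,0,0,-1,0,0,-0.2,0,0,0,-1,0,0,-0.2,0,0,0,-1,0,0,-0.2,0,0,0,-1,0,0,-0.2,0,0,0,-1,0,0,-0.2,0,0,0,-1])

```text
time: 16.55
position: [0.4514, -0.2166, 0.1884]
tool_rot: [-3.099, -0.517, 0.0]
ft_force: [-0.1, 0.4, 0.6]
grip_width: 0.003
grip_force: 0.0
```

```bash
python3 - <<'E'
from h import *
i=ctrl.get_image("side")
for u,z in(((201,181),.044),((241,209),.052),((203,281),.06)):
    b,st=blob(i["pixels"],u);print(b,st,onplane(i,b,z))
cv2.imwrite("pics/s2.png",cv2.resize(i["pixels"][140:330,120:370],None,fx=3,fy=3,interpolation=cv2.INTER_CUBIC)[:,:,::-1])
E
```

```text
[201. 181.] [  0   0  17  17 289] [0.43751222 0.15168027 0.044     ]
[237.39361702 207.0106383 ] [ 0  0 12 12 94] [0.52476231 0.01527974 0.052     ]
[203.59090909 280.3030303 ] [ 5  3  9  9 66] [ 0.45126619 -0.21581192  0.06      ]
```

View pics/s2.png

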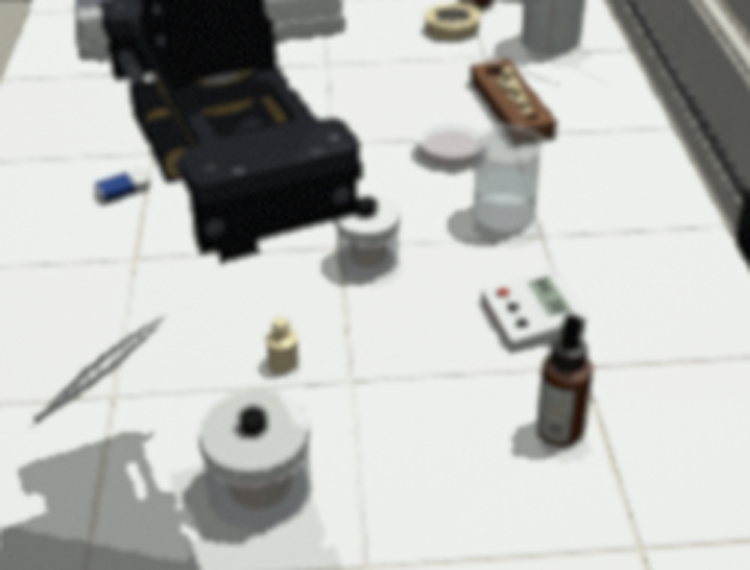

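The large lid is down (its dome at about (252,420) in the crop sank by about 7 mm), and the pots and bystanders stand undisturbed. The arm is clear of everything.

```bash
python3 -c "
from bench import ctrl
print(ctrl.close_job())"
```

```text
the job is handed in; nothing more can be done
None
```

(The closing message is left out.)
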